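# Change over the battery packs on the workshop charger

### The arm

A 7-joint arm with a two-finger parallel gripper is mounted at the origin on the work surface. World frame = base frame: x ahead of the robot, y to its left, z up, the work surface at z = 0. Lengths are in m, angles in rad, forces in N, time in s.
With the tool pointing down it reaches from about 0.425 to 0.875 m from the base axis. Payload 8.4 kg.
Tool frame: the origin (TCP) lies on the mounting face of the last link; the fingertips stand 173 mm ahead of it and the grasp point (between the pads) lies grip_depth ahead of it (grip_depth is the distance from the TCP to the grasp point, in m); z points along the fingers, y is the line along which they close (so a half turn about z gives the same grasp; the last joint's range is limited). The gripper opens to 85 mm and grips with 20 to 120 N. Pads are 22 mm wide; open, the fingers measure 114 mm over their backs; the gripper's body (76 mm by 85 mm) begins 54 mm behind the grasp point. The pads swing forward as they close: fully open they stand 13 mm farther back than shut.
Start: joints at [-1.282, 0.333, 0.04, 1.465, -0.013, 1.343, -0.059], TCP at [0.246, 0.602, 0.405] pointing down, gripper open.
Joint ranges: [-2.58, 2.58], [-0.38, 2.09], [-1.3, 1.39], [0.25, 2.4], [-1.5, 4.64], [0.08, 2.09], [-2.65, 2.65]. Speed limits (rad/s): [2.22, 2.22, 2.79, 2.79, 3.14, 3.14, 3.14].

### API

Orientations are given as a unit quaternion [w, x, y, z].
In Python, from rig import * gives the robot as it stands. The module is installed in compiled form; this text tells all that it offers.
- The arm moves only by the tool servo_tool, never from a script. Its argument "deltas" is a list of rows, each an object of numbers: "jaw": the finger opening in m, from 0 to 0.0854; "tx", "ty", "tz": the shift along the tool's x, y, z in m; "ax", "ay", "az": the turn, a rotation vector about the tool's x, y, z in rad. In form: [{"jaw": .., "tx": .., "ty": .., "tz": .., "ax": .., "ay": .., "az": ..}, ...]. A call has 1 to 10 rows; each row shifts and turns the commanded pose from where the row before left it, along the tool's axes as they then stand; what a row does not reach is not made up. A row lasts 1/8 s, in which the tool goes at most 62.5 mm and 10.7 degrees, less where a joint would pass 70% of its speed; a pose out of reach is approached as far as the arm can. A call with a gripper value outside its range is refused whole. The fingers move at their own pace and stop on an object; "grip_force" is the grip in N (left out, the last holds). Time passes only in rows, so rows that do not move let the fingers close. It gives the time, the measured TCP pose, the force, the opening and the grip force at its end, in the units of the state.
- sense(): the state, without advancing time (a new reading comes with each control period).
- read_camera(name): name is "side" or "top"; returns the picture (400x640x3 uint8, red, green, blue); there is no depth.
- camera_info(name): a dict with "K" (3x3 intrinsics, pixels), "pose" (4x4, takes a point from camera to world coordinates). Camera axes: x right, y up, looking along -z (the intrinsics and any distortion apply to the point x, -y, -z); pixel columns grow to the right and rows downward; lengths in m; the calibration is good to about 2 mm. A picture is of the moment at which its call begins. camera_info takes no time and is no camera call.
- job_done(): hands the job in; it is judged then, once.
Trained networks look in the newest picture that a camera, given by its name, has taken for a name from the list of things; names that differ only in an ending like _2 or _b are one class to them, and where a whole thing is asked for, a point or a joint stands for the part that bears it (a point fixed in the world has none). Each returns a list of dicts, best first, with "p" (0 to 1); they miss things now and then, are a little off and sometimes report something else, mostly with a low value. They report only what shows in the picture. A call takes as long as a camera call. They do not tell look-alikes from the thing itself.
- outline_of(camera, thing): "region" (400x640 bool, what is visible of it) and "point" ([column, row] in pixels, amid what is visible of it).
- place_of(camera, thing): "point" ([column, row] in pixels: a listed point, or the origin of a listed thing).
The state is a dict: "time_s": time; "q": joint angles; "qd": joint speeds; "joint_torque": joint torques, N m; "ee_pos": TCP position; "tool_rot": TCP orientation; "contact_force": force on the tool from outside, world axes, zero at the start; "moment": the same for the moment, N m; "grip_width": opening from 0.0 (shut) to 1.0 (fully open); "grasp_force": force on a finger pad.
Only numpy, scipy, OpenCV 4.12 (cv2) and the standard library are available. Lean on these libraries where they do the work, as an engineer would, in place of code of your own. Each camera call takes 0.05 s, during which the arm holds its last target. There are 200 camera calls.

### The job

Swap the battery packs on the charging dock: press the dock's release pad so that the charged pack springs loose, slide it back out of the dovetail and set it down upright in the plywood tray. Then lay the other pack, which stands on the bench, on the dock and slide it, sloped end first, fully home until the catch clicks and holds it. Leave the white glue jar and the tape roll where they stand.

Things in the scene. Friction and masses are not known exactly. Their poses are not given: they have to be found in the camera images.
- dock: Charging dock, fixed low grey box 225 mm long (x), 100 wide, base 30 high. Origin on the bench under the pack's home place; x = slide-in direction (roughly away from the robot). Along x: open flat loading bed -110 to -40 mm; flared guides 9 mm high -40 to -18; two dovetail rails -18 to +40, tops 15.5 mm above the channel floor; stop at +39.5; then the release pad.
- dock_home (a point): Home place of a pack: point on the dock's channel floor, 30 mm above the bench, axes as the dock. A sprung ejector at the stop pushes a pack back with 2 to 5 N over its last 26 mm. The rails leave the foot 1.5 mm play each side; the flared mouth takes it 8 mm off-centre. A pack can be lifted off or laid on only when 60 mm or more back from home.
- dock_load (a point): Point on the channel floor (30 mm above the bench) 72 mm back from dock_home: a pack whose foot's origin is laid here lies level and free on the open bed in front of the rails, ready to slide in.
- catch_top (a point): Centre of the top of the ribbed black release pad at the dock's far end (26 mm along the slide, 40 mm across; 82 mm beyond dock_home, top 55 mm above the bench when up). Pressed straight down it draws the catch out of the pack's foot.
- catch (a joint): Travel of release pad and catch: 0 = up, 0.009 m = fully down. Spring 1.5 N at top to 3 N at bottom, plus up to 2 N of rubbing. Pressed over 7 mm for half a second it frees the pack, which springs back 25 to 33 mm, still between the rails. A pack sliding in pushes the catch down by itself (5 to 15 N); the catch snaps up again once it is home.
- pack_a_grip (a point): Black battery pack latched on the dock at the start. Body 44 mm wide (y), 78 long (x -40 to +38), 52 high, on a 17.5 mm high dovetail foot (46 wide, x -22 to +38); 0.26 to 0.38 kg. This point is where to grip it across y: half-way up the body, 43.5 mm above the foot's underside, 26 below the top. +x is the leading end with the sloped nose. Home, it is 43.5 mm above dock_home (1 mm short along x).
- pack_b_grip (a point): The other battery pack, of the same kind and with the same point and axes, standing on its foot on the bench beside the dock, its sloped leading end turned roughly away from the robot.
- pack_b_nose (a point): Point on the waiting pack's sloped leading end, 38 mm ahead (+x) of pack_b_grip at the same height.
- tray_in (a point): Centre of the inner floor of the shallow fixed plywood tray beside the dock (160 mm along its x by 140 mm along its y outside, walls 6 mm thick and 22 mm high, floor 6 mm thick, so 6 mm above the bench), empty at the start. Tray and waiting pack stand on opposite sides of the dock, either way round.
- glue_jar_c (a point): White jar with black cap, 56 mm across, 85 mm high; not to be disturbed. Point at half its height.
- tape_roll_c (a point): Paper tape roll lying flat, 90 mm across, 36 mm high; not to be disturbed. Point at half its height.
There are look-alikes about, which are no part of the job. Leave any green, pink or purple look-alike of the part that bears pack_b_grip alone.

How it is judged:
On the way, in this order (a step that is already met when the one before it is completed fails the run):
1. the release pad is pressed and the first pack springs back from home (value of joint catch above 0.004 m and x of pack_a_grip in the frame of dock_home below -0.004 m), for 0.05 s.
2. the first pack is lowered to the tray's floor while still held (horizontal distance between pack_a_grip and tray_in below 0.06 m and z of pack_a_grip in the frame of tray_in below 0.056 m and contact force between the fingers and pack_a above 0.5 N), for 0.05 s.
3. the second pack is slid home in the dock and the catch has snapped up (x of pack_b_nose in the frame of dock_home above 0.034 m and horizontal distance between pack_b_grip and dock_home below 0.006 m and z of pack_b_grip in the frame of dock_home below 0.05 m and value of joint catch below 0.002 m), for 0.2 s.
At the end, for the whole second after the job is handed in: The second pack is latched in the dock, nose first (within 4 mm of home along the slide, down in the channel, catch up within 2 mm), the first pack stands upright (within 0.12 rad) on the tray's floor inside the walls, both released and at rest (all of step 3 and angle between the x axis of pack_b_grip and the x axis of dock_home, either way round below 0.1 rad and horizontal distance between pack_a_grip and tray_in below 0.06 m and z of pack_a_grip in the frame of tray_in below 0.048 m and angle between pack_a_grip's own z axis and vertical below 0.12 rad and linear speed of each of pack_a, pack_b below 0.02 m/s); the robot touches nothing.
It fails at once if the glue jar or the tape roll is shoved more than 30 mm (distance of any of glue_jar_c, tape_roll_c from where it was at the start of the episode above 0.03 m).
It also fails if it takes over 72 s, if anything falls off the work surface, if the arm or the gripper's body presses on something with over 40 N, if the wrist force passes 120 N, or if a joint passes its speed limit or range.

## Working session

There is one attempt and no reset: what is moved stays moved. The work goes in short steps, Python scripts to look and compute and a tool call to move; the robot and the scene stay as the last step left them, time stands still between calls to the robot, and variables do not carry over. Pictures are saved under pics/ and viewed, at most 12 in all, crops included, and the job is handed in when it is done.

Besides the shell and the picture viewer there is one more tool, called after "Call:" as name([rows], argument=value, ...), one row to a line, values as JSON. servo_tool: Moves the arm, as the interface text tells. Its arguments: {"type":"object","properties":{"deltas":{"type":"array"},"grip_force":{"type":"number"}},"required":["deltas"]}

```bash
mkdir -p pics; cat > h.py <<'E'
from rig import *
import numpy as np, cv2
from scipy.spatial.transform import Rotation as R
def ray(cam,px):
    c=camera_info(cam);K=np.array(c['K']);P=np.array(c['pose'])
    d=np.linalg.inv(K)@[px[0],px[1],1.]; d=P[:3,:3]@(d*[1,-1,-1]); return P[:3,3],d/np.linalg.norm(d)
def atz(cam,px,z):
    o,d=ray(cam,px); return o+d*(z-o[2])/d[2]
def tri(p1,p2):
    A=np.zeros((3,3));b=np.zeros(3)
    rs=[ray(*p1),ray(*p2)]
    for o,d in rs:
        M=np.eye(3)-np.outer(d,d);A+=M;b+=M@o
    x=np.linalg.solve(A,b); return x,[round(float(np.linalg.norm((np.eye(3)-np.outer(d,d))@(x-o))),4) for o,d in rs]
def proj(cam,X):
    c=camera_info(cam);P=np.array(c['pose']);v=(P[:3,:3].T@(np.array(X)-P[:3,3]))*[1,-1,-1];u=np.array(c['K'])@v;return u[:2]/u[2]
def st():
    s=sense();print(round(s['time_s'],2),np.round(s['ee_pos'],4),np.round(R.from_quat(np.roll(s['tool_rot'],-1)).as_matrix().tolist(),3).tolist(),np.round(s['contact_force'],1),round(s['grip_width'],3),np.round(s['grasp_force'],1),np.round(s['q'],2));return s
E
cat > a.py <<'E'
from h import *
np.set_printoptions(suppress=True)
s=st();print(s.keys())
ims=[]
for cam in('side','top'):
    im=read_camera(cam);ims.append(im);cv2.imwrite(f'pics/{cam}0.png',im[:,:,::-1]);c=camera_info(cam);print(cam,np.round(c['K'],1).tolist(),np.round(c['pose'],3).tolist(),[k for k in c])
for t in['dock','dock_home','dock_load','catch_top','pack_a_grip','pack_b_grip','pack_b_nose','tray_in','glue_jar_c','tape_roll_c']:
    for cam in('side','top'):
        print(t,cam,[(np.round(r['point']).astype(int).tolist(),round(r['p'],2)) for r in place_of(cam,t)[:5]])
E
python3 a.py
```

```text
0.0 [0.2457 0.6016 0.4038] [[-0.926, 0.378, -0.001], [0.378, 0.926, -0.002], [-0.0, -0.002, -1.0]] [ 0.6 -1.1 -0.3] 0.999 0.0 [-1.28  0.33  0.04  1.47 -0.01  1.34 -0.06]
dict_keys(['time_s', 'q', 'qd', 'joint_torque', 'ee_pos', 'tool_rot', 'contact_force', 'moment', 'grasp_force', 'grip_width'])
side [[451.7, 0.0, 319.0], [0.0, 451.7, 193.5], [0.0, 0.0, 1.0]] [[-0.998, 0.047, -0.037, 0.521], [-0.056, -0.529, 0.847, 1.002], [0.02, 0.848, 0.53, 0.746], [0.0, 0.0, 0.0, 1.0]] ['K', 'pose']
top [[399.4, 0.0, 317.8], [0.0, 399.4, 196.2], [0.0, 0.0, 1.0]] [[0.024, 0.982, -0.185, 0.367], [-1.0, 0.026, 0.011, -0.06], [0.016, 0.185, 0.983, 1.274], [0.0, 0.0, 0.0, 1.0]] ['K', 'pose']
dock side [([309, 222], 0.78)]
dock top [([303, 200], 0.65)]
dock_home side []
dock_home top [([301, 196], 0.84)]
dock_load side [([334, 215], 0.85)]
dock_load top [([299, 219], 0.65)]
catch_top side [([278, 210], 0.41)]
catch_top top [([300, 172], 0.59)]
pack_a_grip side [([310, 201], 0.92), ([309, 220], 0.69)]
pack_a_grip top [([298, 169], 0.71), ([301, 198], 0.66)]
pack_b_grip side [([302, 179], 0.97), ([367, 155], 0.96), ([299, 163], 0.77), ([304, 141], 0.75), ([338, 166], 0.64)]
pack_b_grip top [([444, 187], 0.96), ([391, 225], 0.89), ([421, 258], 0.89), ([399, 185], 0.75), ([358, 185], 0.63)]
pack_b_nose side [([294, 183], 0.72), ([325, 164], 0.67), ([299, 137], 0.63), ([295, 150], 0.62), ([384, 159], 0.62)]
pack_b_nose top [([348, 179], 0.9), ([406, 275], 0.84), ([410, 178], 0.79), ([455, 180], 0.74)]
tray_in side [([332, 308], 0.69), ([258, 178], 0.42), ([230, 270], 0.33)]
tray_in top [([205, 215], 0.93)]
glue_jar_c side [([230, 270], 0.64)]
glue_jar_c top [([224, 145], 0.58)]
tape_roll_c side [([258, 181], 0.56)]
tape_roll_c top [([365, 148], 0.73)]
```

```bash
python3 - <<'E'
import cv2,numpy as np
t=cv2.imread('pics/top0.png');s=cv2.imread('pics/side0.png')
cv2.imwrite('pics/t1.png',cv2.resize(t[110:310,160:480],(800,500),interpolation=cv2.INTER_CUBIC))
cv2.imwrite('pics/s1.png',cv2.resize(s[110:350,160:480],(800,600),interpolation=cv2.INTER_CUBIC))
E
```

```text
(no output)
```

View pics/t1.png

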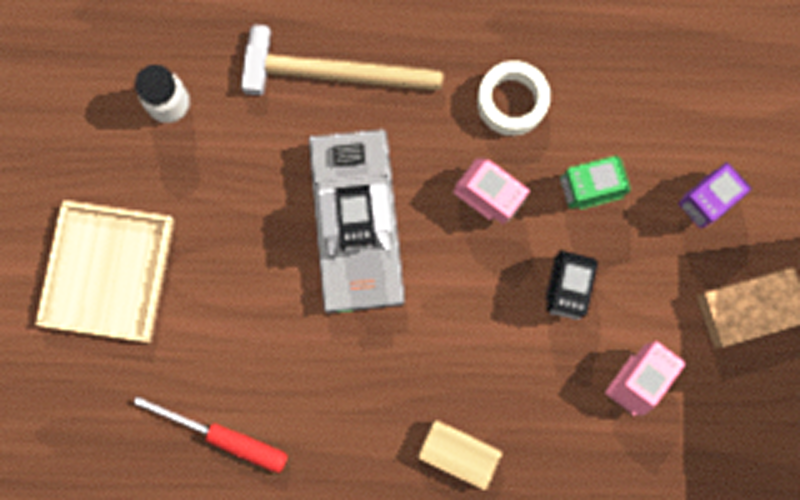

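View pics/s1.png

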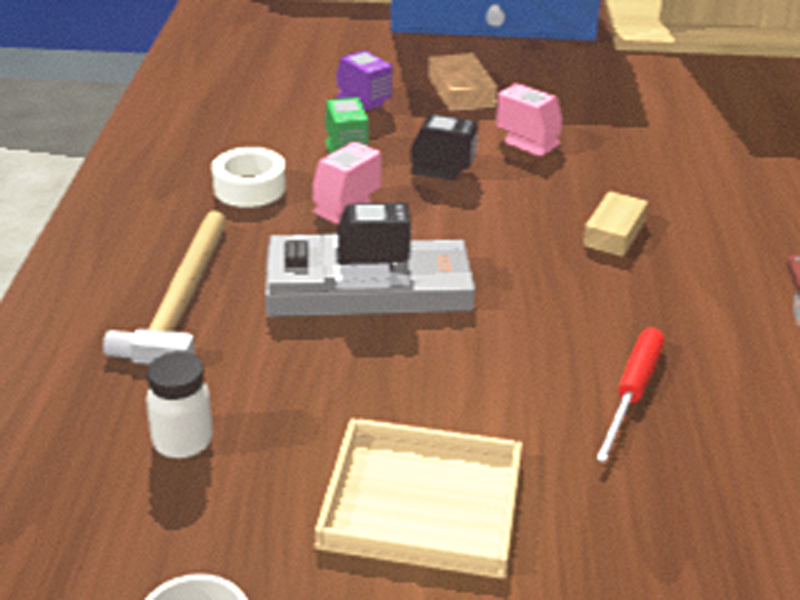

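Candidates for pack B (full top pixels): the black one at (389,224), pink at (357,185) and (419,261), green at (399,183), purple at (446,187). Only the black one matches the latched pack, and the others are excluded by colour. In the side view it is at (338,166). The tray is at (203,218), on the opposite (left) side of the dock. Next I fit models to the outlines and enlarge the crop to confirm.

```bash
cat > fit.py <<'E'
from h import *
from scipy.optimize import minimize
def box(x0,x1,y,z0,z1,xt=None): # xt: x1 at top
    xt=x1 if xt is None else xt
    return [(x0,a,z) for a in(-y,y) for z in(z0,z1)]+[(x1,a,z0) for a in(-y,y)]+[(xt,a,z1) for a in(-y,y)]
def pack(dx=0,dz=0):
    return [[(x+dx,y,z+dz) for x,y,z in b] for b in (box(-.022,.038,.023,0,.0175),box(-.040,.038,.022,.0175,.0695,.030))]
DOCK=[box(-.110,.115,.050,0,.030),box(.04,.115,.044,.03,.046),box(-.018,.04,.036,.03,.0455),box(.069,.095,.02,.03,.055)]
TRAY=[box(-.08,.08,.07,0,.022)]
S=4
def draw(cam,parts,p):
    m=np.zeros((400*S//2,640*S//2),np.uint8);c,s=np.cos(p[2]),np.sin(p[2])
    for b in parts:
        w=[(p[0]+c*x-s*y,p[1]+s*x+c*y,z) for x,y,z in b]
        q=np.array([(proj(cam,v)+.5)*S/2-.5 for v in w],np.float32)
        h=cv2.convexHull(q)
        cv2.fillConvexPoly(m,np.round(h*16).astype(np.int32),255,cv2.LINE_AA,4)
    return cv2.resize(m,(640,400),interpolation=cv2.INTER_AREA)/255.
def fit(parts,masks,p0):
    def cost(p): return sum(np.abs(draw(c,parts,p)-m).sum()/m.sum() for c,m in masks.items())
    best=None
    for dy in(0,.15,-.15,.3,-.3):
        r=minimize(cost,np.array(p0)+[0,0,dy],method='Nelder-Mead',options=dict(initial_simplex=np.array(p0)+[0,0,dy]+np.array([[0,0,0],[.008,0,0],[0,.008,0],[0,0,.1]]),xatol=2e-4,fatol=1e-4))
        if best is None or r.fun<best.fun:best=r
    return best.x,best.fun
def mask(cam,thing,px,tol=15):
    rs=outline_of(cam,thing)
    rs=[r for r in rs if np.linalg.norm(np.array(r['point'])-px)<tol]
    return rs[0]['region'].astype(float) if rs else None
E
cat > b.py <<'E'
from fit import *
np.set_printoptions(suppress=True,precision=4)
for n,a,b in(('A grip',(310,201),(301,198)),('B grip',(338,166),(391,225)),('catch',(278,210),(300,172)),('load',(334,215),(299,219)),('tray',(332,308),(205,215)),('jar',(230,270),(224,145)),('tape',(258,181),(365,148))):
    print(n,*tri(('side',a),('top',b)))
im={c:read_camera(c) for c in('side','top')}
D={};B={};T={}
for c,pd,pa,pb,pt in(('side',(309,222),(310,201),(338,166),(332,308)),('top',(303,200),(301,198),(391,225),(205,215))):
    d=mask(c,'dock',pd,30);a=mask(c,'pack_a_grip',pa,12);b=mask(c,'pack_b_grip',pb,8);t=mask(c,'tray_in',pt,30) 
    t2=mask(c,'tray_in',pt,60)
    print(c,[None if x is None else x.sum() for x in(d,a,b,t)])
    if d is not None:D[c]=d if a is None else np.maximum(d,a)
    if b is not None:B[c]=b
    if t is not None:T[c]=t
x,_=tri(('side',(338,166)),('top',(391,225)))
if B:
    pb=fit(pack(),B,[x[0],x[1],0]);print('B',pb)
x,_=tri(('side',(310,201)),('top',(301,198)))
if D:
    pd=fit(DOCK+pack(-.001,.03),D,[x[0],x[1],0]);print('D',pd)
g=tri(('side',(332,308)),('top',(205,215)))[0]
if T:print('T',fit(TRAY,T,[g[0],g[1],-.1]))
o=[]
for c,x0,y0 in(('top',260,140),('side',240,130)):
    i=im[c].copy()
    for parts,p in((DOCK+pack(-.001,.03),pd[0]),(pack(),pb[0])):
        m=(draw(c,parts,p)>.5).astype(np.uint8)
        cs,_=cv2.findContours(m,cv2.RETR_EXTERNAL,cv2.CHAIN_APPROX_NONE)
        cv2.drawContours(i,cs,-1,(0,255,255),1)
    o.append(cv2.resize(i[y0:y0+110,x0:x0+160],(800,550),interpolation=cv2.INTER_CUBIC)[:,:,::-1])
cv2.imwrite('pics/fit.png',cv2.resize(np.vstack(o),(400,550)))
E
python3 b.py
```

```text
A grip [ 0.5876 -0.0229  0.0788] [0.0017, 0.0017]
B grip [ 0.5163 -0.3048  0.0377] [0.001, 0.001]
catch [ 0.6755 -0.0161  0.0491] [0.0009, 0.0009]
load [ 0.5244 -0.0174  0.0411] [0.0019, 0.0019]
tray [0.5266 0.2856 0.0017] [0.0098, 0.0098]
jar [0.7559 0.2296 0.0452] [0.0017, 0.0017]
tape [ 0.7701 -0.2261  0.0138] [0.0007, 0.0007]
side [np.float64(2245.0), np.float64(687.0), np.float64(544.0), np.float64(3926.0)]
top [np.float64(1808.0), np.float64(376.0), np.float64(451.0), np.float64(2284.0)]Traceback (most recent call last):
  File "b.py", line 16, in <module>
    pb=fit(pack(),B,[x[0],x[1],0]);print('B',pb)
  File "fit.py", line 23, in fit
    r=minimize(cost,np.array(p0)+[0,0,dy],method='Nelder-Mead',options=dict(initial_simplex=np.array(p0)+[0,0,dy]+np.array([[0,0,0],[.008,0,0],[0,.008,0],[0,0,.1]]),xatol=2e-4,fatol=1e-4))
    res = _minimize_neldermead(fun, x0, args, callback, bounds=bounds,
                               **options)
    fsim[j] = func(sim[j])
              ~~~~^^^^^^^^
    fx = function(np.copy(x), *(wrapper_args + args))
  File "fit.py", line 20, in cost
    def cost(p): return sum(np.abs(draw(c,parts,p)-m).sum()/m.sum() for c,m in masks.items())
                        ~~~^^^^^^^^^^^^^^^^^^^^^^^^^^^^^^^^^^^^^^^^^^^^^^^^^^^^^^^^^^^^^^^^^^
  File "fit.py", line 20, in <genexpr>
    def cost(p): return sum(np.abs(draw(c,parts,p)-m).sum()/m.sum() for c,m in masks.items())
                                   ~~~~^^^^^^^^^^^
  File "fit.py", line 15, in draw
    q=np.array([(proj(cam,v)+.5)*S/2-.5 for v in w],np.float32)
                 ~~~~^^^^^^^
  File "h.py", line 16, in proj
    c=camera_info(cam);P=np.array(c['pose']);v=(P[:3,:3].T@(np.array(X)-P[:3,3]))*[1,-1,-1];u=np.array(c['K'])@v;return u[:2]/u[2]
ValueError: time passes only in moves, steps and waits
```

```bash
sed -i 's/^def ray/import functools\n_ci=camera_info\n@functools.cache\ndef camera_info(n): return _ci(n)\ndef ray/' h.py; python3 b.py
```

```text
A grip [ 0.5876 -0.0229  0.0788] [0.0017, 0.0017]
B grip [ 0.5163 -0.3048  0.0377] [0.001, 0.001]
catch [ 0.6755 -0.0161  0.0491] [0.0009, 0.0009]
load [ 0.5244 -0.0174  0.0411] [0.0019, 0.0019]
tray [0.5266 0.2856 0.0017] [0.0098, 0.0098]
jar [0.7559 0.2296 0.0452] [0.0017, 0.0017]
tape [ 0.7701 -0.2261  0.0138] [0.0007, 0.0007]
side [np.float64(2214.0), np.float64(694.0), np.float64(576.0), np.float64(4084.0)]
top [np.float64(1928.0), np.float64(376.0), np.float64(408.0), np.float64(2326.0)]
B (array([ 0.521 , -0.2946, -0.2319]), np.float64(0.2510340574138152))
D (array([ 0.593 , -0.0236,  0.1269]), np.float64(0.11416314435278549))
T (array([ 0.5237,  0.2928, -0.1159]), np.float64(0.08147472282743518))
```

View pics/fit.png

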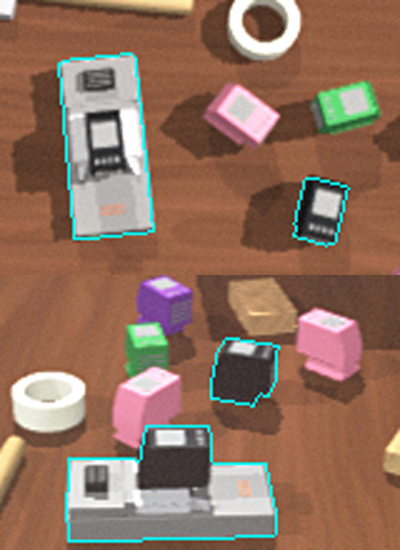

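The fit shows outlines matching the dock plus the black latched pack, and the black pack standing alone (top 389,224; side 338,166), which I confirm as pack B. Next I turn the tool into the dock's axes and move to the pad.

Call:
servo_tool([
  {"jaw": 0, "az": -0.171},
  {"jaw": 0, "az": -0.171},
  {"jaw": 0, "az": -0.171},
  {"tx": -0.0218, "ty": -0.0415},
  {"tx": -0.0218, "ty": -0.0415},
  {"tx": -0.0218, "ty": -0.0415},
  {"tx": -0.0218, "ty": -0.0415},
  {"tx": -0.0218, "ty": -0.0415},
  {"tx": -0.0218, "ty": -0.0415},
  {"tx": -0.0218, "ty": -0.0415},
])

```text
invalid input at $.deltas[0]: expected keys jaw, tx, ty, tz, ax, ay, az
```

Call:
servo_tool([
  {"tx": -0.0218, "ty": -0.0415},
  {"tx": -0.0218, "ty": -0.0415},
  {"tx": -0.0218, "ty": -0.0415},
  {"tx": -0.0218, "ty": -0.0415},
  {"tx": -0.0218, "ty": -0.0415},
  {"tx": -0.0218, "ty": -0.0415},
  {"tx": -0.0218, "ty": -0.0415},
  {"tx": -0.0218, "ty": -0.0415},
  {"tx": -0.0218, "ty": -0.0415},
  {},
])

```text
invalid input at $.deltas[0]: expected keys jaw, tx, ty, tz, ax, ay, az
```

```bash
cat >> h.py <<'E'
DK=(0.593,-0.0236,0.1269)
def rel(target_xy,tz=None,tyaw=None):
    """tool-frame shift from measured pose to target TCP xy(z), yaw = angle of tool y"""
    s=sense();M=R.from_quat(np.roll(s['tool_rot'],-1)).as_matrix();p=np.array(s['ee_pos'])
    d=np.array([*target_xy,p[2] if tz is None else tz])-p
    print('t',round(s['time_s'],2),'pos',np.round(p,4),'yaw_y',round(float(np.arctan2(M[1,1],M[0,1])),4),'z',np.round(M[:,2],3),'tool d',np.round(M.T@d,4),'F',np.round(s['contact_force'],1),'grip',round(s['grip_width']*.0854,4),np.round(s['grasp_force'],1),'q7',round(s['q'][6],2))
def dk(x,y=0):
    c,n=np.cos(DK[2]),np.sin(DK[2]);return DK[0]+c*x-n*y,DK[1]+n*x+c*y
E
python3 -c "
from h import *
import rig
print([ (k,getattr(rig,k)) for k in dir(rig) if k[0]!='_'])
rel(dk(.083),.230)"
```

```text
[('PlanningError', <class 'rig.PlanningError'>), ('camera_info', <function make.<locals>.<lambda> at 0x7fab01520a40>), ('grip_depth', 0.1547), ('job_done', <function connect.<locals>.done at 0x7fab01497ba0>), ('outline_of', <function make.<locals>.keyed.<locals>.call at 0x7fab01520b80>), ('place_of', <function make.<locals>.keyed.<locals>.call at 0x7fab01520cc0>), ('read_camera', <function make.<locals>.drawn_camera at 0x7fab015204a0>), ('sense', <function make.<locals>.<lambda> at 0x7fab015209a0>)]
t 2.3 pos [0.2458 0.6017 0.4047] yaw_y 1.183 z [-0. -0. -1.] tool d [-0.6301 -0.4067  0.1747] F [-0.   0.7 -0. ] grip 0.0855 0.0 q7 -0.06
```

All keys are needed in each row.

Call:
servo_tool([
  {"jaw": 0, "tx": 0, "ty": 0, "tz": 0, "ax": 0, "ay": 0, "az": -0.171},
  {"jaw": 0, "tx": 0, "ty": 0, "tz": 0, "ax": 0, "ay": 0, "az": -0.171},
  {"jaw": 0, "tx": 0, "ty": 0, "tz": 0, "ax": 0, "ay": 0, "az": -0.171},
  {"jaw": 0, "tx": -0.0218, "ty": -0.0415, "tz": 0, "ax": 0, "ay": 0, "az": 0},
  {"jaw": 0, "tx": -0.0218, "ty": -0.0415, "tz": 0, "ax": 0, "ay": 0, "az": 0},
  {"jaw": 0, "tx": -0.0218, "ty": -0.0415, "tz": 0, "ax": 0, "ay": 0, "az": 0},
  {"jaw": 0, "tx": -0.0218, "ty": -0.0415, "tz": 0, "ax": 0, "ay": 0, "az": 0},
  {"jaw": 0, "tx": -0.0218, "ty": -0.0415, "tz": 0, "ax": 0, "ay": 0, "az": 0},
  {"jaw": 0, "tx": -0.0218, "ty": -0.0415, "tz": 0, "ax": 0, "ay": 0, "az": 0},
  {"jaw": 0, "tx": -0.0218, "ty": -0.0415, "tz": 0, "ax": 0, "ay": 0, "az": 0},
])

```text
time_s: 3.55
ee_pos: [0.4342, 0.3311, 0.405]
tool_rot: [0.0, -0.063, 0.998, 0.0]
contact_force: [0.9, -0.5, 0.4]
grip_width: 0.003
grasp_force: 0.0
```

Call:
servo_tool([
  {"jaw": 0, "tx": -0.0218, "ty": -0.0415, "tz": 0, "ax": 0, "ay": 0, "az": 0},
  {"jaw": 0, "tx": -0.0218, "ty": -0.0415, "tz": 0, "ax": 0, "ay": 0, "az": 0},
  {"jaw": 0, "tx": -0.0218, "ty": -0.0415, "tz": 0, "ax": 0, "ay": 0, "az": 0},
  {"jaw": 0, "tx": -0.0218, "ty": -0.0415, "tz": 0, "ax": 0, "ay": 0, "az": 0},
  {"jaw": 0, "tx": -0.0218, "ty": -0.0415, "tz": 0, "ax": 0, "ay": 0, "az": 0},
  {"jaw": 0, "tx": -0.0218, "ty": -0.0415, "tz": 0, "ax": 0, "ay": 0, "az": 0},
  {"jaw": 0, "tx": -0.0218, "ty": -0.0415, "tz": 0, "ax": 0, "ay": 0, "az": 0},
  {"jaw": 0, "tx": -0.0218, "ty": -0.0415, "tz": 0, "ax": 0, "ay": 0, "az": 0},
  {"jaw": 0, "tx": -0.0218, "ty": -0.0415, "tz": 0, "ax": 0, "ay": 0, "az": 0},
  {"jaw": 0, "tx": 0, "ty": 0, "tz": 0, "ax": 0, "ay": 0, "az": 0},
])

```text
time_s: 4.8
ee_pos: [0.6757, -0.018, 0.4043]
tool_rot: [-0.0, -0.06, 0.998, -0.001]
contact_force: [-0.2, 0.2, 0.1]
grip_width: -0.001
grasp_force: 0.0
```

```bash
python3 -c "
from h import *
rel(dk(.083),.234)"
```

```text
t 4.8 pos [ 0.6757 -0.018   0.4043] yaw_y 1.6902 z [-0.    -0.003 -1.   ] tool d [-0.0003  0.0054  0.1703] F [-0.2  0.2  0.1] grip -0.0001 0.0 q7 1.77
```

Call:
servo_tool([
  {"jaw": 0, "tx": 0, "ty": 0.005, "tz": 0.04, "ax": 0, "ay": 0, "az": -0.006},
  {"jaw": 0, "tx": 0, "ty": 0, "tz": 0.05, "ax": 0, "ay": 0, "az": 0},
  {"jaw": 0, "tx": 0, "ty": 0, "tz": 0.05, "ax": 0, "ay": 0, "az": 0},
  {"jaw": 0, "tx": 0, "ty": 0, "tz": 0.03, "ax": 0, "ay": 0, "az": 0},
  {"jaw": 0, "tx": 0, "ty": 0, "tz": 0.004, "ax": 0, "ay": 0, "az": 0},
  {"jaw": 0, "tx": 0, "ty": 0, "tz": 0.004, "ax": 0, "ay": 0, "az": 0},
  {"jaw": 0, "tx": 0, "ty": 0, "tz": 0.004, "ax": 0, "ay": 0, "az": 0},
  {"jaw": 0, "tx": 0, "ty": 0, "tz": 0, "ax": 0, "ay": 0, "az": 0},
  {"jaw": 0, "tx": 0, "ty": 0, "tz": 0, "ax": 0, "ay": 0, "az": 0},
])

```text
time_s: 5.92
ee_pos: [0.6746, -0.0084, 0.2237]
tool_rot: [0.001, -0.066, 0.998, 0.0]
contact_force: [2.1, 1.0, 2.2]
grip_width: 0.001
grasp_force: 1.5
```

```bash
python3 -c "
from h import *
rel(dk(.083),.22)
im=read_camera('side');cv2.imwrite('pics/s2.png',cv2.resize(im[170:260,240:380],(700,450))[:,:,::-1])"
```

```text
t 5.92 pos [ 0.6746 -0.0084  0.2237] yaw_y 1.7021 z [ 0.002  0.    -1.   ] tool d [-0.0001 -0.0047  0.0037] F [2.1 1.  2.2] grip 0.0001 1.5 q7 1.81
```

View pics/s2.png

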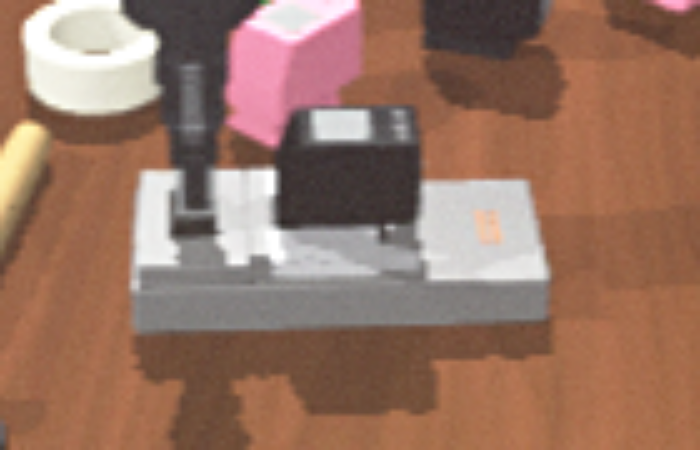

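The fingers are on the pad (crop 193,200) and the pack is still home (345,160). I press on down and hold.

Call:
servo_tool([
  {"jaw": 0, "tx": 0, "ty": -0.003, "tz": 0.003, "ax": 0, "ay": 0, "az": 0},
  {"jaw": 0, "tx": 0, "ty": 0, "tz": 0.003, "ax": 0, "ay": 0, "az": 0},
  {"jaw": 0, "tx": 0, "ty": 0, "tz": 0, "ax": 0, "ay": 0, "az": 0},
  {"jaw": 0, "tx": 0, "ty": 0, "tz": 0, "ax": 0, "ay": 0, "az": 0},
  {"jaw": 0, "tx": 0, "ty": 0, "tz": 0, "ax": 0, "ay": 0, "az": 0},
  {"jaw": 0, "tx": 0, "ty": 0, "tz": 0, "ax": 0, "ay": 0, "az": 0},
  {"jaw": 0, "tx": 0, "ty": 0, "tz": 0, "ax": 0, "ay": 0, "az": 0},
])

```text
time_s: 6.85
ee_pos: [0.6749, -0.0118, 0.2189]
tool_rot: [0.001, -0.065, 0.998, 0.0]
contact_force: [-6.2, 2.1, 20.6]
grip_width: 0.002
grasp_force: 10.3
```

```bash
cat > pa.py <<'E'
from h import *
rel(dk(.083),.22)
for c in('side','top'):read_camera(c)
ps={c:[(np.round(r['point'],1).tolist(),round(r['p'],2)) for r in place_of(c,'pack_a_grip')] for c in('side','top')}
print(ps)
exp=dk(-.028)
for c in ps:
    e=proj(c,[*exp,.0735]);print(c,'exp at -28',np.round(e,1),'home',np.round(proj(c,[*dk(-.001),.0735]),1))
    q=min(ps[c],key=lambda r:np.linalg.norm(np.array(r[0])-e));w=atz(c,q[0],.0735);d=w[:2]-DK[:2];a=DK[2];print('dockframe',d[0]*np.cos(a)+d[1]*np.sin(a),-d[0]*np.sin(a)+d[1]*np.cos(a))
E
python3 pa.py
```

```text
t 6.85 pos [ 0.6749 -0.0118  0.2189] yaw_y 1.7017 z [ 0.001  0.001 -1.   ] tool d [-0.0003 -0.0013 -0.0011] F [-6.2  2.1 20.6] grip 0.0002 10.3 q7 1.82
{'side': [([321.2, 201.9], 0.92)], 'top': [([301.1, 206.5], 0.72)]}
side exp at -28 [318.9 202.3] home [309.  202.5]
dockframe -0.03447068033854917 -0.0018771588493556052
top exp at -28 [302.2 205. ] home [301.4 196.3]
dockframe -0.032235619826741536 0.003919341400342846
```

The pack has sprung back to about -32 mm. I lift off and grip it.

Call:
servo_tool([
  {"jaw": 0, "tx": 0, "ty": -0.001, "tz": -0.03, "ax": 0, "ay": 0, "az": 0},
  {"jaw": 0.0854, "tx": 0, "ty": 0, "tz": -0.045, "ax": 0, "ay": 0, "az": -0.003},
  {"jaw": 0.0854, "tx": 0.037, "ty": 0, "tz": 0, "ax": 0, "ay": 0, "az": 0},
  {"jaw": 0.0854, "tx": 0.037, "ty": 0, "tz": 0, "ax": 0, "ay": 0, "az": 0},
  {"jaw": 0.0854, "tx": 0.037, "ty": 0, "tz": 0, "ax": 0, "ay": 0, "az": 0},
  {"jaw": 0.0854, "tx": 0.003, "ty": 0, "tz": 0, "ax": 0, "ay": 0, "az": 0},
  {"jaw": 0.0854, "tx": 0, "ty": 0, "tz": 0, "ax": 0, "ay": 0, "az": 0},
])

```text
time_s: 7.92
ee_pos: [0.5619, -0.0279, 0.2917]
tool_rot: [0.0, -0.067, 0.998, 0.0]
contact_force: [0.1, 0.6, 0.3]
grip_width: 1.003
grasp_force: 0.0
```

```bash
sed -i 's/rel(dk(.083),.22)/rel(dk(-.031),.229)/' pa.py; python3 pa.py; python3 -c "
from h import *
im=read_camera('top');cv2.imwrite('pics/t3.png',cv2.resize(im[150:260,250:350],(500,550))[:,:,::-1])"
```

```text
t 7.92 pos [ 0.5619 -0.0279  0.2917] yaw_y 1.7048 z [ 0.  0. -1.] tool d [-0.0004  0.0003  0.0627] F [0.1 0.6 0.3] grip 0.0856 0.0 q7 1.78
{'side': [([316.4, 199.0], 0.71), ([337.3, 214.4], 0.24)], 'top': []}
side exp at -28 [318.9 202.3] home [309.  202.5]
dockframe -0.022344259439202034 -0.016999788701498014
top exp at -28 [302.2 205. ] home [301.4 196.3]Traceback (most recent call last):
  File "pa.py", line 9, in <module>
    q=min(ps[c],key=lambda r:np.linalg.norm(np.array(r[0])-e));w=atz(c,q[0],.0735);d=w[:2]-DK[:2];a=DK[2];print('dockframe',d[0]*np.cos(a)+d[1]*np.sin(a),-d[0]*np.sin(a)+d[1]*np.cos(a))
ValueError: min() iterable argument is empty
```

View pics/t3.png

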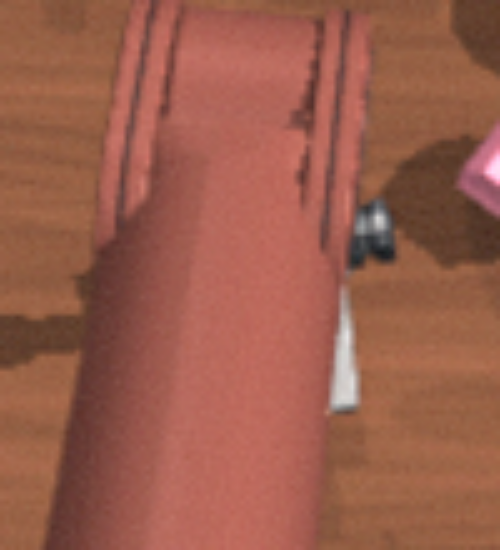

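The arm hides the dock from above, as expected. I descend and grip.

Call:
servo_tool([
  {"jaw": 0.0854, "tx": 0, "ty": 0, "tz": 0.03, "ax": 0, "ay": 0, "az": 0},
  {"jaw": 0.0854, "tx": 0, "ty": 0, "tz": 0.022, "ax": 0, "ay": 0, "az": 0},
  {"jaw": 0.0854, "tx": 0, "ty": 0, "tz": 0.01, "ax": 0, "ay": 0, "az": 0},
  {"jaw": 0.06, "tx": 0, "ty": 0, "tz": 0, "ax": 0, "ay": 0, "az": 0},
  {"jaw": 0.03, "tx": 0, "ty": 0, "tz": 0, "ax": 0, "ay": 0, "az": 0},
  {"jaw": 0.03, "tx": 0, "ty": 0, "tz": 0, "ax": 0, "ay": 0, "az": 0},
  {"jaw": 0.03, "tx": 0, "ty": 0, "tz": 0, "ax": 0, "ay": 0, "az": 0},
  {"jaw": 0.03, "tx": 0, "ty": 0, "tz": 0, "ax": 0, "ay": 0, "az": 0},
], grip_force=40)

```text
time_s: 9.18
ee_pos: [0.5622, -0.0279, 0.2307]
tool_rot: [0.001, -0.067, 0.998, 0.0]
contact_force: [0.6, 0.6, 6.3]
grip_width: 0.508
grasp_force: 41.4
```

Call:
servo_tool([
  {"jaw": 0.03, "tx": 0.006, "ty": 0, "tz": -0.0008, "ax": 0, "ay": 0, "az": 0},
  {"jaw": 0.03, "tx": 0.008, "ty": 0, "tz": 0, "ax": 0, "ay": 0, "az": 0},
  {"jaw": 0.03, "tx": 0.008, "ty": 0, "tz": 0, "ax": 0, "ay": 0, "az": 0},
  {"jaw": 0.03, "tx": 0.008, "ty": 0, "tz": 0, "ax": 0, "ay": 0, "az": 0},
  {"jaw": 0.03, "tx": 0.008, "ty": 0, "tz": 0, "ax": 0, "ay": 0, "az": 0},
  {"jaw": 0.03, "tx": 0.008, "ty": 0, "tz": 0, "ax": 0, "ay": 0, "az": 0},
  {"jaw": 0.03, "tx": 0, "ty": 0, "tz": 0, "ax": 0, "ay": 0, "az": 0},
])

```text
time_s: 10.05
ee_pos: [0.5153, -0.0342, 0.2307]
tool_rot: [-0.001, -0.067, 0.998, 0.0]
contact_force: [-3.1, 0.1, 9.2]
grip_width: 0.512
grasp_force: 42.2
```

```bash
python3 -c "
from h import *
rel(dk(-.08),.229)
im=read_camera('side');cv2.imwrite('pics/s4.png',cv2.resize(im[150:260,240:400],(640,440))[:,:,::-1])"
```

```text
t 10.05 pos [ 0.5153 -0.0342  0.2307] yaw_y 1.7048 z [-0.001  0.    -1.   ] tool d [0.0016 0.0006 0.0017] F [-3.1  0.1  9.2] grip 0.0437 42.2 q7 1.79
```

View pics/s4.png

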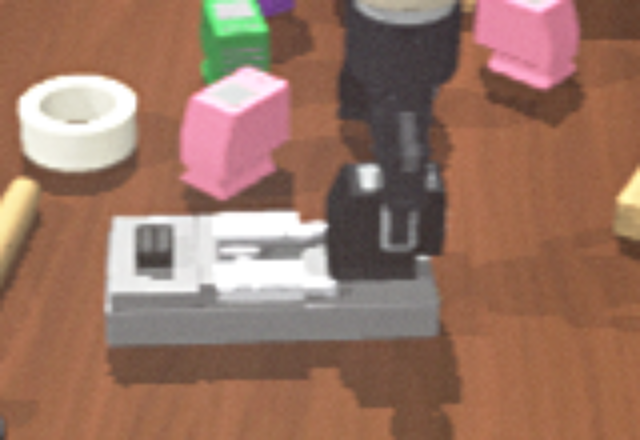

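The pack is on the open bed, with the fingers a few mm behind its centre (crop 387,225). I pull 10 mm more, lift, carry and turn it to the tray.

Call:
servo_tool([
  {"jaw": 0.03, "tx": 0.01, "ty": 0, "tz": 0, "ax": 0, "ay": 0, "az": 0},
  {"jaw": 0.03, "tx": 0, "ty": 0, "tz": -0.006, "ax": 0, "ay": 0, "az": 0},
  {"jaw": 0.03, "tx": 0, "ty": 0, "tz": -0.02, "ax": 0, "ay": 0, "az": 0},
  {"jaw": 0.03, "tx": 0, "ty": 0, "tz": -0.03, "ax": 0, "ay": 0, "az": 0},
  {"jaw": 0.03, "tx": -0.0034, "ty": 0.02, "tz": 0, "ax": 0, "ay": 0, "az": 0},
  {"jaw": 0.03, "tx": -0.0067, "ty": 0.0405, "tz": 0, "ax": 0, "ay": 0, "az": 0},
  {"jaw": 0.03, "tx": -0.0067, "ty": 0.0405, "tz": 0, "ax": 0, "ay": 0, "az": 0},
  {"jaw": 0.03, "tx": -0.0067, "ty": 0.0405, "tz": 0, "ax": 0, "ay": 0, "az": 0},
  {"jaw": 0.03, "tx": -0.0067, "ty": 0.0405, "tz": 0, "ax": 0, "ay": 0, "az": 0},
  {"jaw": 0.03, "tx": -0.0067, "ty": 0.0405, "tz": 0, "ax": 0, "ay": 0, "az": 0},
])

```text
time_s: 11.35
ee_pos: [0.5123, 0.1911, 0.2859]
tool_rot: [-0.001, -0.067, 0.998, -0.0]
contact_force: [0.6, 0.3, -2.9]
grip_width: 0.509
grasp_force: 41.7
```

Call:
servo_tool([
  {"jaw": 0.03, "tx": -0.0067, "ty": 0.0405, "tz": 0, "ax": 0, "ay": 0, "az": 0},
  {"jaw": 0.03, "tx": -0.0067, "ty": 0.0405, "tz": 0, "ax": 0, "ay": 0, "az": 0},
  {"jaw": 0.03, "tx": -0.0034, "ty": 0.02, "tz": 0, "ax": 0, "ay": 0, "az": 0},
  {"jaw": 0.03, "tx": 0, "ty": 0, "tz": 0, "ax": 0, "ay": 0, "az": 0.12},
  {"jaw": 0.03, "tx": 0, "ty": 0, "tz": 0, "ax": 0, "ay": 0, "az": 0.12},
  {"jaw": 0.03, "tx": 0, "ty": 0, "tz": 0, "ax": 0, "ay": 0, "az": 0},
])

```text
time_s: 12.1
ee_pos: [0.5161, 0.2916, 0.2861]
tool_rot: [-0.0, 0.053, 0.999, -0.001]
contact_force: [-0.0, 0.7, -2.9]
grip_width: 0.507
grasp_force: 41.6
```

```bash
python3 -c "
from h import *
rel((.517,.293),.2067)
im=read_camera('side');cv2.imwrite('pics/s5.png',cv2.resize(im[180:360,240:440],(600,540))[:,:,::-1])
print(proj('side',[.5237,.2928,.006]))"
```

```text
t 12.1 pos [0.5161 0.2916 0.2861] yaw_y 1.4649 z [-0.001 -0.001 -1.   ] tool d [-0.0009  0.0016  0.0793] F [-0.   0.7 -2.9] grip 0.0433 41.6 q7 0.95
[328.95234384 308.18325401]
```

View pics/s5.png

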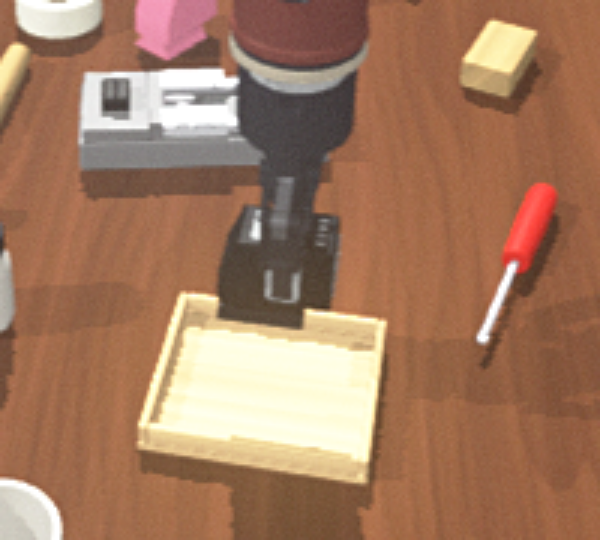

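The pack is held upright over the tray (crop 275,270). I lower it.

Call:
servo_tool([
  {"jaw": 0.03, "tx": 0, "ty": 0.001, "tz": 0.03, "ax": 0, "ay": 0, "az": 0},
  {"jaw": 0.03, "tx": 0, "ty": 0, "tz": 0.03, "ax": 0, "ay": 0, "az": 0},
  {"jaw": 0.03, "tx": 0, "ty": 0, "tz": 0.012, "ax": 0, "ay": 0, "az": 0},
  {"jaw": 0.03, "tx": 0, "ty": 0, "tz": 0.004, "ax": 0, "ay": 0, "az": 0},
  {"jaw": 0.03, "tx": 0, "ty": 0, "tz": 0.003, "ax": 0, "ay": 0, "az": 0},
  {"jaw": 0.03, "tx": 0, "ty": 0, "tz": 0, "ax": 0, "ay": 0, "az": 0},
  {"jaw": 0.03, "tx": 0, "ty": 0, "tz": 0, "ax": 0, "ay": 0, "az": 0},
])

```text
time_s: 13.02
ee_pos: [0.5165, 0.2936, 0.2082]
tool_rot: [0.0, 0.053, 0.999, 0.0]
contact_force: [0.6, -0.2, -3.3]
grip_width: 0.513
grasp_force: 41.5
```

Call:
servo_tool([
  {"jaw": 0.03, "tx": 0, "ty": 0, "tz": 0.001, "ax": 0, "ay": 0, "az": 0},
  {"jaw": 0.03, "tx": 0, "ty": 0, "tz": 0.001, "ax": 0, "ay": 0, "az": 0},
  {"jaw": 0.03, "tx": 0, "ty": 0, "tz": 0, "ax": 0, "ay": 0, "az": 0},
  {"jaw": 0.03, "tx": 0, "ty": 0, "tz": 0, "ax": 0, "ay": 0, "az": 0},
])

```text
time_s: 13.52
ee_pos: [0.5165, 0.2935, 0.2067]
tool_rot: [0.0, 0.053, 0.999, 0.0]
contact_force: [-2.6, -2.2, 8.0]
grip_width: 0.505
grasp_force: 42.9
```

It is on the floor. I release, lift and move partly back so the cameras can see.

Call:
servo_tool([
  {"jaw": 0.07, "tx": 0, "ty": 0, "tz": 0, "ax": 0, "ay": 0, "az": 0},
  {"jaw": 0.07, "tx": 0, "ty": 0, "tz": 0, "ax": 0, "ay": 0, "az": 0},
  {"jaw": 0.07, "tx": 0, "ty": 0, "tz": 0, "ax": 0, "ay": 0, "az": 0},
  {"jaw": 0.07, "tx": 0, "ty": 0, "tz": -0.02, "ax": 0, "ay": 0, "az": 0},
  {"jaw": 0.07, "tx": 0, "ty": 0, "tz": -0.04, "ax": 0, "ay": 0, "az": 0},
  {"jaw": 0.0854, "tx": 0, "ty": 0, "tz": -0.045, "ax": 0, "ay": 0, "az": 0.063},
  {"jaw": 0.0854, "tx": 0, "ty": 0, "tz": -0.03, "ax": 0, "ay": 0, "az": 0.063},
  {"jaw": 0.0854, "tx": 0, "ty": 0, "tz": 0, "ax": 0, "ay": 0, "az": 0},
])

```text
time_s: 14.52
ee_pos: [0.5169, 0.2937, 0.3433]
tool_rot: [0.002, 0.116, 0.993, 0.002]
contact_force: [-0.2, 0.2, -0.4]
grip_width: 0.994
grasp_force: 0.0
```

```bash
cat > c.py <<'E'
from fit import *
np.set_printoptions(suppress=True,precision=4)
rel((.521,-.2946),.3)
im={c:read_camera(c) for c in('side','top')}
B={}
for c,p in(('side',(338,166)),('top',(391,225))):
    m=(im[c].max(2)<75).astype(np.uint8)  # black pixels
    g=np.zeros_like(m);q=np.array(p);g[q[1]-25:q[1]+25,q[0]-25:q[0]+25]=1
    n=mask(c,'pack_b_grip',p,9)
    if n is not None:B[c]=n
print('fit both',fit(pack(),B,[.521,-.294,-.23]))
for c in B:print(c,fit(pack(),{c:B[c]},[.521,-.294,-.23]))
pr=[(r['point'],r['p']) for r in place_of('top','pack_b_grip')]
for q,p in pr:print('cand top',np.round(q),round(p,2),atz('top',q,.0435)[:2])
print('A in tray upper view',[(np.round(r['point']),r['p']) for r in place_of('top','pack_a_grip')],proj('top',[.5237,.2928,.05]))
f=B.get('side');
p=fit(pack(),B,[.521,-.294,-.23])[0];o=[]
for c,x0,y0 in(('top',340,180),('side',290,120)):
    i=cv2.resize(im[c][y0:y0+90,x0:x0+100],(500,450),interpolation=cv2.INTER_CUBIC)[:,:,::-1].copy()
    m=(cv2.resize(draw(c,pack(),p)[y0:y0+90,x0:x0+100],(500,450))>.5).astype(np.uint8)
    cv2.drawContours(i,cv2.findContours(m,0,1)[0],-1,(255,255,0),1);o.append(i)
cv2.imwrite('pics/b6.png',cv2.resize(np.hstack(o),(800,360)))
E
python3 c.py
```

```text
t 14.53 pos [0.5169 0.2937 0.3433] yaw_y 1.3383 z [ 0.004  0.003 -1.   ] tool d [-0.1394 -0.5717  0.0416] F [-0.2  0.2 -0.4] grip 0.0849 0.0 q7 0.81
fit both (array([ 0.5222, -0.2946, -0.2402]), np.float64(0.07446554242464479))
top (array([ 0.5222, -0.2946, -0.2402]), np.float64(0.07446554242464479))
cand top [448. 186.] 0.7 [ 0.6444 -0.4859]
cand top [389. 224.] 0.58 [ 0.5164 -0.2986]
cand top [418. 261.] 0.58 [ 0.4075 -0.3867]
cand top [355. 186.] 0.58 [ 0.637  -0.1908]
cand top [396. 182.] 0.57 [ 0.6503 -0.3224]
A in tray upper view [(array([198., 222.]), 0.75)] [197.9693 216.8516]
```

View pics/b6.png

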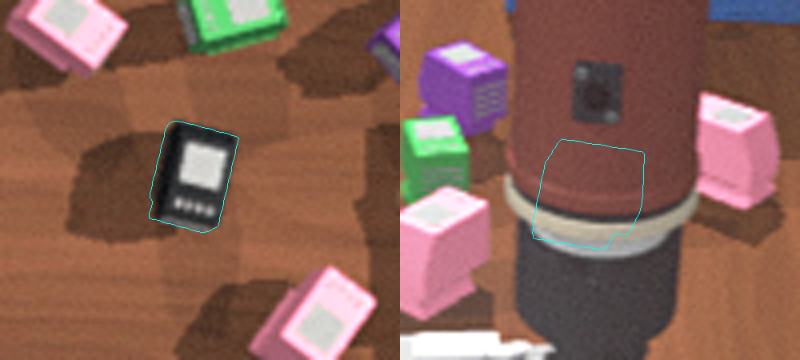

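Top view: the fit hugs the black pack (full top pixel 389,224). The side view is blocked by the arm. I move over pack B.

Call:
servo_tool([
  {"jaw": 0.0854, "tx": -0.014, "ty": -0.0571, "tz": 0, "ax": 0, "ay": 0, "az": 0},
  {"jaw": 0.0854, "tx": -0.014, "ty": -0.0571, "tz": 0, "ax": 0, "ay": 0, "az": 0},
  {"jaw": 0.0854, "tx": -0.014, "ty": -0.0571, "tz": 0, "ax": 0, "ay": 0, "az": 0},
  {"jaw": 0.0854, "tx": -0.014, "ty": -0.0571, "tz": 0, "ax": 0, "ay": 0, "az": 0},
  {"jaw": 0.0854, "tx": -0.014, "ty": -0.0571, "tz": 0, "ax": 0, "ay": 0, "az": 0},
  {"jaw": 0.0854, "tx": -0.014, "ty": -0.0571, "tz": 0, "ax": 0, "ay": 0, "az": 0},
  {"jaw": 0.0854, "tx": -0.014, "ty": -0.0571, "tz": 0, "ax": 0, "ay": 0, "az": 0},
  {"jaw": 0.0854, "tx": -0.014, "ty": -0.0571, "tz": 0, "ax": 0, "ay": 0, "az": 0},
  {"jaw": 0.0854, "tx": -0.014, "ty": -0.0571, "tz": 0, "ax": 0, "ay": 0, "az": 0},
  {"jaw": 0.0854, "tx": -0.014, "ty": -0.0571, "tz": 0, "ax": 0, "ay": 0, "az": 0},
])

```text
time_s: 16.08
ee_pos: [0.5211, -0.2961, 0.34]
tool_rot: [-0.0, 0.115, 0.993, 0.0]
contact_force: [0.1, 0.4, -0.7]
grip_width: 1.003
grasp_force: 0.0
```

Call:
servo_tool([
  {"jaw": 0.0854, "tx": 0, "ty": 0, "tz": 0, "ax": 0, "ay": 0, "az": 0},
  {"jaw": 0.0854, "tx": 0, "ty": 0, "tz": 0, "ax": 0, "ay": 0, "az": 0},
])

```text
time_s: 16.32
ee_pos: [0.5213, -0.2941, 0.3397]
tool_rot: [-0.001, 0.116, 0.993, 0.0]
contact_force: [-0.8, 0.6, -0.2]
grip_width: 1.0
grasp_force: 0.0
```

```bash
cat > d.py <<'E'
from fit import *
np.set_printoptions(suppress=True,precision=4)
rel((.522,-.2946),.200)
read_camera('side');m=mask('side','pack_b_grip',(338,166),12)
if m is not None:print(m.sum(),fit(pack(),{'side':m},[.521,-.294,-.23]))
read_camera('top');c='top'
i=read_camera('side')
print('Tray A',[(np.round(r['point']),round(r['p'],2)) for r in place_of('side','pack_a_grip')],[np.round(r['point']) for r in place_of('top','pack_a_grip')])
a=mask('top','pack_a_grip',(201,220),15); b=mask('side','pack_a_grip',proj('side',[.5237,.2928,.05]),20)
M={k:v for k,v in(('top',a),('side',b)) if v is not None}
if M:print(M.keys(),fit(pack(0,.006),M,[.5237,.2928,-.1]))
E
python3 d.py
```

```text
t 16.32 pos [ 0.5213 -0.2941  0.3397] yaw_y 1.3387 z [-0.001  0.001 -1.   ] tool d [-0.001  -0.0003  0.1397] F [-0.8  0.6 -0.2] grip 0.0854 0.0 q7 1.95
568.0 (array([ 0.5193, -0.2945, -0.2108]), np.float64(0.09641673570836785))
Tray A [(array([333., 292.]), 0.68)] [array([198., 220.])]
dict_keys(['top', 'side']) (array([ 0.5212,  0.2917, -0.1591]), np.float64(0.17539554869899698))
```

Call:
servo_tool([
  {"jaw": 0.0854, "tx": 0, "ty": 0, "tz": 0.045, "ax": 0, "ay": 0, "az": 0},
  {"jaw": 0.0854, "tx": 0, "ty": 0, "tz": 0.045, "ax": 0, "ay": 0, "az": 0},
  {"jaw": 0.0854, "tx": 0, "ty": 0, "tz": 0.03, "ax": 0, "ay": 0, "az": 0},
  {"jaw": 0.0854, "tx": 0, "ty": 0, "tz": 0.018, "ax": 0, "ay": 0, "az": 0},
  {"jaw": 0.06, "tx": 0, "ty": 0, "tz": 0, "ax": 0, "ay": 0, "az": 0},
  {"jaw": 0.03, "tx": 0, "ty": 0, "tz": 0, "ax": 0, "ay": 0, "az": 0},
  {"jaw": 0.03, "tx": 0, "ty": 0, "tz": 0, "ax": 0, "ay": 0, "az": 0},
  {"jaw": 0.03, "tx": 0, "ty": 0, "tz": 0, "ax": 0, "ay": 0, "az": 0},
  {"jaw": 0.03, "tx": 0, "ty": 0, "tz": 0, "ax": 0, "ay": 0, "az": 0},
], grip_force=60)

```text
time_s: 17.85
ee_pos: [0.5219, -0.2948, 0.2041]
tool_rot: [0.001, 0.116, 0.993, -0.0]
contact_force: [-0.5, 1.3, 6.3]
grip_width: 0.508
grasp_force: 61.9
```

Call:
servo_tool([
  {"jaw": 0.03, "tx": 0, "ty": 0, "tz": -0.01, "ax": 0, "ay": 0, "az": 0},
  {"jaw": 0.03, "tx": 0, "ty": 0, "tz": -0.03, "ax": 0, "ay": 0, "az": 0},
  {"jaw": 0.03, "tx": 0, "ty": 0, "tz": -0.04, "ax": 0, "ay": 0, "az": 0},
  {"jaw": 0.03, "tx": 0, "ty": 0, "tz": -0.02, "ax": 0, "ay": 0, "az": 0},
  {"jaw": 0.03, "tx": 0, "ty": 0, "tz": 0, "ax": 0, "ay": 0, "az": -0.122},
  {"jaw": 0.03, "tx": 0, "ty": 0, "tz": 0, "ax": 0, "ay": 0, "az": -0.122},
  {"jaw": 0.03, "tx": 0, "ty": 0, "tz": 0, "ax": 0, "ay": 0, "az": -0.114},
  {"jaw": 0.03, "tx": 0, "ty": 0, "tz": 0, "ax": 0, "ay": 0, "az": 0},
])

```text
time_s: 18.85
ee_pos: [0.5211, -0.2943, 0.3022]
tool_rot: [-0.0, -0.063, 0.998, 0.0]
contact_force: [-0.4, 0.3, -2.3]
grip_width: 0.509
grasp_force: 61.3
```

```bash
python3 -c "
from h import *
print(dk(-.078))
rel(dk(-.078),.3)"
```

```text
(np.float64(0.5156271984319507), np.float64(-0.03347165525690944))
t 18.85 pos [ 0.5211 -0.2943  0.3022] yaw_y 1.6962 z [-0.001  0.    -1.   ] tool d [-0.0272  0.2595  0.0023] F [-0.4  0.3 -2.3] grip 0.0434 61.3 q7 2.31
```

Call:
servo_tool([
  {"jaw": 0.03, "tx": -0.0045, "ty": 0.0433, "tz": 0, "ax": 0, "ay": 0, "az": 0},
  {"jaw": 0.03, "tx": -0.0045, "ty": 0.0433, "tz": 0, "ax": 0, "ay": 0, "az": 0},
  {"jaw": 0.03, "tx": -0.0045, "ty": 0.0433, "tz": 0, "ax": 0, "ay": 0, "az": 0},
  {"jaw": 0.03, "tx": -0.0045, "ty": 0.0433, "tz": 0, "ax": 0, "ay": 0, "az": 0},
  {"jaw": 0.03, "tx": -0.0045, "ty": 0.0433, "tz": 0, "ax": 0, "ay": 0, "az": 0},
  {"jaw": 0.03, "tx": -0.0045, "ty": 0.0433, "tz": 0, "ax": 0, "ay": 0, "az": -0.002},
  {"jaw": 0.03, "tx": 0, "ty": 0, "tz": 0, "ax": 0, "ay": 0, "az": 0},
  {"jaw": 0.03, "tx": 0, "ty": 0, "tz": 0, "ax": 0, "ay": 0, "az": 0},
])

```text
time_s: 19.85
ee_pos: [0.5153, -0.0337, 0.3024]
tool_rot: [-0.0, -0.063, 0.998, -0.0]
contact_force: [0.6, -1.0, -2.3]
grip_width: 0.505
grasp_force: 62.3
```

```bash
python3 -c "
from h import *
rel(dk(-.078),.2341)
read_camera('side')
for t in('pack_b_grip','pack_b_nose'):print(t,[(np.round(r['point'],1),round(r['p'],2)) for r in place_of('side',t)])
e=dk(-.078);print(proj('side',[*e,.0435+.068]),proj('side',[*dk(-.04),.0435+.068]))
im=read_camera('side');cv2.imwrite('pics/s7.png',cv2.resize(im[130:260,240:400],(640,520))[:,:,::-1])"
```

```text
t 19.85 pos [ 0.5153 -0.0337  0.3024] yaw_y 1.6972 z [-0. -0. -1.] tool d [-0.0004  0.0002  0.0683] F [ 0.6 -1.  -2.3] grip 0.0431 62.3 q7 1.75
pack_b_grip [(array([297.4, 161.3]), 0.84), (array([304. , 140.2]), 0.78), (array([341.2, 181.5]), 0.76), (array([297.9, 180. ]), 0.64), (array([368.8, 153.3]), 0.6)]
pack_b_nose [(array([325.8, 181.6]), 0.98), (array([290.4, 185. ]), 0.98), (array([383.8, 158.8]), 0.9), (array([303.3, 135.2]), 0.83), (array([294.7, 152.6]), 0.67)]
[337.72207149 190.07910432] [323.62977982 190.36354437]
```

View pics/s7.png

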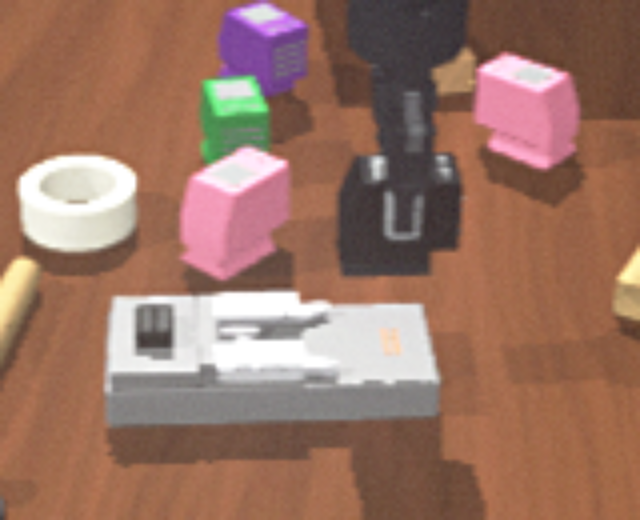

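Pack B hangs upright over the bed, nose toward the stop (crop 340–462, 155–275), and the dock is empty. I lower it onto the bed.

Call:
servo_tool([
  {"jaw": 0.03, "tx": 0, "ty": 0, "tz": 0.03, "ax": 0, "ay": 0, "az": 0},
  {"jaw": 0.03, "tx": 0, "ty": 0, "tz": 0.025, "ax": 0, "ay": 0, "az": 0},
  {"jaw": 0.03, "tx": 0, "ty": 0, "tz": 0.009, "ax": 0, "ay": 0, "az": 0},
  {"jaw": 0.03, "tx": 0, "ty": 0, "tz": 0.003, "ax": 0, "ay": 0, "az": 0},
  {"jaw": 0.03, "tx": 0, "ty": 0, "tz": 0.001, "ax": 0, "ay": 0, "az": 0},
  {"jaw": 0.03, "tx": 0, "ty": 0, "tz": 0, "ax": 0, "ay": 0, "az": 0},
  {"jaw": 0.03, "tx": 0, "ty": 0, "tz": 0, "ax": 0, "ay": 0, "az": 0},
])

```text
time_s: 20.92
ee_pos: [0.5156, -0.0333, 0.2351]
tool_rot: [0.0, -0.064, 0.998, 0.0]
contact_force: [0.1, 0.7, -2.5]
grip_width: 0.511
grasp_force: 62.2
```

Call:
servo_tool([
  {"jaw": 0.03, "tx": 0, "ty": 0, "tz": 0.001, "ax": 0, "ay": 0, "az": 0},
  {"jaw": 0.03, "tx": 0, "ty": 0, "tz": 0.0005, "ax": 0, "ay": 0, "az": 0},
  {"jaw": 0.03, "tx": 0, "ty": 0, "tz": 0, "ax": 0, "ay": 0, "az": 0},
])

```text
time_s: 21.3
ee_pos: [0.5156, -0.0333, 0.2341]
tool_rot: [0.0, -0.064, 0.998, 0.0]
contact_force: [-4.4, 0.6, 10.7]
grip_width: 0.506
grasp_force: 63.8
```

Call:
servo_tool([
  {"jaw": 0.03, "tx": -0.004, "ty": 0, "tz": -0.0005, "ax": 0, "ay": 0, "az": 0},
  {"jaw": 0.03, "tx": -0.007, "ty": 0, "tz": 0, "ax": 0, "ay": 0, "az": 0},
  {"jaw": 0.03, "tx": -0.007, "ty": 0, "tz": 0, "ax": 0, "ay": 0, "az": 0},
  {"jaw": 0.03, "tx": -0.007, "ty": 0, "tz": 0, "ax": 0, "ay": 0, "az": 0},
  {"jaw": 0.03, "tx": -0.007, "ty": 0, "tz": 0, "ax": 0, "ay": 0, "az": 0},
  {"jaw": 0.03, "tx": 0, "ty": 0, "tz": 0, "ax": 0, "ay": 0, "az": 0},
])

```text
time_s: 22.05
ee_pos: [0.5482, -0.0291, 0.2341]
tool_rot: [0.001, -0.064, 0.998, -0.0]
contact_force: [2.9, 0.9, 2.7]
grip_width: 0.51
grasp_force: 63.0
```

```bash
python3 -c "
from h import *
rel(dk(-.001),.2341)"
```

```text
t 22.05 pos [ 0.5482 -0.0291  0.2341] yaw_y 1.6992 z [ 0.002 -0.    -1.   ] tool d [-0.0442 -0.0003  0.0001] F [2.9 0.9 2.7] grip 0.0436 63.0 q7 1.81
```

Sliding freely. Continuing to 24 mm short of home.

Call:
servo_tool([
  {"jaw": 0.03, "tx": -0.005, "ty": 0, "tz": 0, "ax": 0, "ay": 0, "az": 0},
  {"jaw": 0.03, "tx": -0.005, "ty": 0, "tz": 0, "ax": 0, "ay": 0, "az": 0},
  {"jaw": 0.03, "tx": -0.005, "ty": 0, "tz": 0, "ax": 0, "ay": 0, "az": 0},
  {"jaw": 0.03, "tx": -0.005, "ty": 0, "tz": 0, "ax": 0, "ay": 0, "az": 0},
  {"jaw": 0.03, "tx": 0, "ty": 0, "tz": 0, "ax": 0, "ay": 0, "az": 0},
])

```text
time_s: 22.68
ee_pos: [0.5674, -0.0268, 0.2341]
tool_rot: [0.0, -0.064, 0.998, -0.0]
contact_force: [-2.1, -0.3, 6.7]
grip_width: 0.504
grasp_force: 63.4
```

Call:
servo_tool([
  {"jaw": 0.03, "tx": -0.005, "ty": 0, "tz": 0, "ax": 0, "ay": 0, "az": 0},
  {"jaw": 0.03, "tx": -0.005, "ty": 0, "tz": 0, "ax": 0, "ay": 0, "az": 0},
  {"jaw": 0.03, "tx": -0.004, "ty": 0, "tz": 0, "ax": 0, "ay": 0, "az": 0},
  {"jaw": 0.03, "tx": -0.003, "ty": 0, "tz": 0, "ax": 0, "ay": 0, "az": 0},
  {"jaw": 0.03, "tx": 0, "ty": 0, "tz": 0, "ax": 0, "ay": 0, "az": 0},
])

```text
time_s: 23.3
ee_pos: [0.5833, -0.0248, 0.2341]
tool_rot: [-0.001, -0.064, 0.998, 0.0]
contact_force: [-8.8, -0.3, 13.3]
grip_width: 0.507
grasp_force: 64.0
```

```bash
python3 -c "
from h import *
rel(dk(-.001),.2341)"
```

```text
t 23.3 pos [ 0.5833 -0.0248  0.2341] yaw_y 1.6985 z [-0.002  0.    -1.   ] tool d [-0.0088 -0.      0.    ] F [-8.8 -0.3 13.3] grip 0.0433 64.0 q7 1.82
```

Call:
servo_tool([
  {"jaw": 0.03, "tx": -0.003, "ty": 0, "tz": -0.0002, "ax": 0, "ay": 0, "az": 0},
  {"jaw": 0.03, "tx": -0.003, "ty": 0, "tz": 0, "ax": 0, "ay": 0, "az": 0},
  {"jaw": 0.03, "tx": 0, "ty": 0, "tz": 0, "ax": 0, "ay": 0, "az": 0},
])

```text
time_s: 23.68
ee_pos: [0.5891, -0.0241, 0.2342]
tool_rot: [-0.001, -0.064, 0.998, 0.0]
contact_force: [-8.3, -0.5, 12.9]
grip_width: 0.505
grasp_force: 63.9
```

Call:
servo_tool([
  {"jaw": 0.03, "tx": -0.002, "ty": 0, "tz": 0, "ax": 0, "ay": 0, "az": 0},
  {"jaw": 0.03, "tx": 0, "ty": 0, "tz": 0, "ax": 0, "ay": 0, "az": 0},
])

```text
time_s: 23.92
ee_pos: [0.591, -0.0239, 0.2342]
tool_rot: [-0.001, -0.064, 0.998, 0.0]
contact_force: [-10.1, -0.6, 13.8]
grip_width: 0.512
grasp_force: 64.1
```

Call:
servo_tool([
  {"jaw": 0.03, "tx": -0.0015, "ty": 0, "tz": 0, "ax": 0, "ay": 0, "az": 0},
  {"jaw": 0.03, "tx": 0, "ty": 0, "tz": 0, "ax": 0, "ay": 0, "az": 0},
])

```text
time_s: 24.18
ee_pos: [0.5924, -0.0237, 0.2342]
tool_rot: [-0.001, -0.064, 0.998, 0.0]
contact_force: [-9.5, -1.3, 14.5]
grip_width: 0.51
grasp_force: 64.2
```

Call:
servo_tool([
  {"jaw": 0.03, "tx": -0.0015, "ty": 0, "tz": 0, "ax": 0, "ay": 0, "az": 0},
  {"jaw": 0.03, "tx": 0, "ty": 0, "tz": 0, "ax": 0, "ay": 0, "az": 0},
])

```text
time_s: 24.42
ee_pos: [0.5938, -0.0235, 0.2342]
tool_rot: [-0.001, -0.064, 0.998, 0.0]
contact_force: [-9.7, 0.2, 13.5]
grip_width: 0.509
grasp_force: 64.2
```

Call:
servo_tool([
  {"jaw": 0.03, "tx": -0.0015, "ty": 0, "tz": 0, "ax": 0, "ay": 0, "az": 0},
  {"jaw": 0.03, "tx": 0, "ty": 0, "tz": 0, "ax": 0, "ay": 0, "az": 0},
])

```text
time_s: 24.68
ee_pos: [0.5955, -0.0233, 0.2342]
tool_rot: [-0.001, -0.064, 0.998, 0.0]
contact_force: [-7.2, 0.1, 12.0]
grip_width: 0.509
grasp_force: 63.7
```

```bash
python3 -c "
from h import *
rel(dk(-.001),.2341)
read_camera('side')
for t in('pack_b_grip','pack_b_nose','catch_top'):print(t,[(np.round(r['point'],1),round(r['p'],2)) for r in place_of('side',t)])
print(proj('side',[*dk(-.001),.0735]),proj('side',[*dk(.037),.0735]))
im=read_camera('side');cv2.imwrite('pics/s8.png',cv2.resize(im[150:260,240:380],(700,550))[:,:,::-1])"
```

```text
t 24.68 pos [ 0.5955 -0.0233  0.2342] yaw_y 1.6985 z [-0.002  0.    -1.   ] tool d [ 0.0035 -0.      0.0001] F [-7.2  0.1 12. ] grip 0.0435 63.7 q7 1.82
pack_b_grip [(array([369.2, 153.7]), 0.91), (array([308.3, 205.3]), 0.89), (array([297.4, 178.7]), 0.78), (array([296.5, 160.6]), 0.51)]
pack_b_nose [(array([384.1, 156.9]), 0.73), (array([291.2, 183.5]), 0.72), (array([295.2, 201.3]), 0.61), (array([280., 212.]), 0.59), (array([295.2, 151.9]), 0.53)]
catch_top [(array([277. , 209.5]), 0.48)]
[308.98298689 202.54655105] [294.99658671 202.85494364]
```

View pics/s8.png

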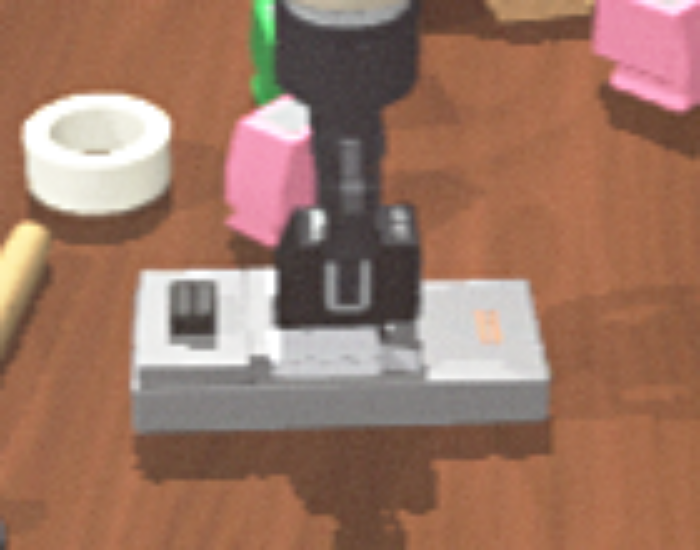

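It looks near home, with the pad up (crop 193,310). I push gently until the stop is felt.

Call:
servo_tool([
  {"jaw": 0.03, "tx": -0.001, "ty": 0, "tz": 0, "ax": 0, "ay": 0, "az": 0},
  {"jaw": 0.03, "tx": 0, "ty": 0, "tz": 0, "ax": 0, "ay": 0, "az": 0},
])

```text
time_s: 25.18
ee_pos: [0.5963, -0.0232, 0.2342]
tool_rot: [-0.001, -0.064, 0.998, 0.0]
contact_force: [-10.5, -0.6, 14.2]
grip_width: 0.507
grasp_force: 64.1
```

Call:
servo_tool([
  {"jaw": 0.03, "tx": -0.001, "ty": 0, "tz": 0, "ax": 0, "ay": 0, "az": 0},
  {"jaw": 0.03, "tx": 0, "ty": 0, "tz": 0, "ax": 0, "ay": 0, "az": 0},
])

```text
time_s: 25.42
ee_pos: [0.5972, -0.023, 0.2342]
tool_rot: [-0.001, -0.064, 0.998, 0.0]
contact_force: [-10.3, -0.3, 13.9]
grip_width: 0.51
grasp_force: 64.2
```

Call:
servo_tool([
  {"jaw": 0.03, "tx": -0.001, "ty": 0, "tz": 0, "ax": 0, "ay": 0, "az": 0},
  {"jaw": 0.03, "tx": 0, "ty": 0, "tz": 0, "ax": 0, "ay": 0, "az": 0},
])

```text
time_s: 25.68
ee_pos: [0.5982, -0.023, 0.2342]
tool_rot: [-0.002, -0.064, 0.998, 0.0]
contact_force: [-11.3, -0.0, 14.8]
grip_width: 0.508
grasp_force: 64.2
```

Call:
servo_tool([
  {"jaw": 0.03, "tx": -0.001, "ty": 0, "tz": 0, "ax": 0, "ay": 0, "az": 0},
  {"jaw": 0.03, "tx": 0, "ty": 0, "tz": 0, "ax": 0, "ay": 0, "az": 0},
])

```text
time_s: 25.92
ee_pos: [0.5986, -0.023, 0.2342]
tool_rot: [-0.003, -0.064, 0.998, 0.0]
contact_force: [-17.0, -0.3, 19.6]
grip_width: 0.513
grasp_force: 64.8
```

Call:
servo_tool([
  {"jaw": 0.03, "tx": -0.001, "ty": 0, "tz": 0, "ax": 0, "ay": 0, "az": 0},
  {"jaw": 0.03, "tx": 0, "ty": 0, "tz": 0, "ax": 0, "ay": 0, "az": 0},
])

```text
time_s: 26.18
ee_pos: [0.599, -0.023, 0.2343]
tool_rot: [-0.003, -0.064, 0.998, 0.0]
contact_force: [-21.4, -0.3, 24.1]
grip_width: 0.51
grasp_force: 65.4
```

Call:
servo_tool([
  {"jaw": 0.03, "tx": -0.001, "ty": 0, "tz": 0, "ax": 0, "ay": 0, "az": 0},
  {"jaw": 0.03, "tx": 0, "ty": 0, "tz": 0, "ax": 0, "ay": 0, "az": 0},
])

```text
time_s: 26.42
ee_pos: [0.5994, -0.023, 0.2343]
tool_rot: [-0.004, -0.064, 0.998, 0.001]
contact_force: [-26.0, -0.8, 29.4]
grip_width: 0.508
grasp_force: 66.0
```

A firm stop. I ease off with a slight pull-back to test the catch.

Call:
servo_tool([
  {"jaw": 0.03, "tx": 0.003, "ty": 0, "tz": -0.0005, "ax": 0, "ay": 0, "az": 0},
  {"jaw": 0.03, "tx": 0.001, "ty": 0, "tz": 0, "ax": 0, "ay": 0, "az": 0},
  {"jaw": 0.03, "tx": 0, "ty": 0, "tz": 0, "ax": 0, "ay": 0, "az": 0},
])

```text
time_s: 26.8
ee_pos: [0.5977, -0.0229, 0.2342]
tool_rot: [-0.001, -0.064, 0.998, 0.0]
contact_force: [-6.5, -0.5, 6.9]
grip_width: 0.51
grasp_force: 63.1
```

Call:
servo_tool([
  {"jaw": 0.03, "tx": 0.001, "ty": 0, "tz": 0, "ax": 0, "ay": 0, "az": 0},
  {"jaw": 0.03, "tx": 0.001, "ty": 0, "tz": 0, "ax": 0, "ay": 0, "az": 0},
  {"jaw": 0.03, "tx": 0, "ty": 0, "tz": 0, "ax": 0, "ay": 0, "az": 0},
])

```text
time_s: 27.18
ee_pos: [0.5962, -0.023, 0.2342]
tool_rot: [-0.0, -0.064, 0.998, -0.0]
contact_force: [-3.1, -1.1, 2.4]
grip_width: 0.508
grasp_force: 62.9
```

Call:
servo_tool([
  {"jaw": 0.03, "tx": 0.001, "ty": 0, "tz": 0, "ax": 0, "ay": 0, "az": 0},
  {"jaw": 0.03, "tx": 0.001, "ty": 0, "tz": 0, "ax": 0, "ay": 0, "az": 0},
  {"jaw": 0.03, "tx": 0, "ty": 0, "tz": 0, "ax": 0, "ay": 0, "az": 0},
])

```text
time_s: 27.55
ee_pos: [0.5946, -0.0231, 0.2342]
tool_rot: [0.001, -0.064, 0.998, -0.0]
contact_force: [4.3, -2.0, -3.9]
grip_width: 0.504
grasp_force: 62.2
```

Call:
servo_tool([
  {"jaw": 0.03, "tx": 0.001, "ty": 0, "tz": 0, "ax": 0, "ay": 0, "az": 0},
  {"jaw": 0.03, "tx": 0, "ty": 0, "tz": 0, "ax": 0, "ay": 0, "az": 0},
])

```text
time_s: 27.8
ee_pos: [0.5941, -0.0231, 0.2344]
tool_rot: [0.001, -0.064, 0.998, -0.0]
contact_force: [7.6, -2.0, -6.3]
grip_width: 0.504
grasp_force: 62.1
```

The pull is held (+7.6 N and rising, with little movement), so the pack is latched. I ease off, release and lift away.

Call:
servo_tool([
  {"jaw": 0.03, "tx": -0.002, "ty": 0, "tz": 0, "ax": 0, "ay": 0, "az": 0},
  {"jaw": 0.0854, "tx": 0, "ty": 0, "tz": 0, "ax": 0, "ay": 0, "az": 0},
  {"jaw": 0.0854, "tx": 0, "ty": 0, "tz": 0, "ax": 0, "ay": 0, "az": 0},
  {"jaw": 0.0854, "tx": 0, "ty": 0, "tz": 0, "ax": 0, "ay": 0, "az": 0},
  {"jaw": 0.0854, "tx": 0, "ty": 0, "tz": -0.02, "ax": 0, "ay": 0, "az": 0},
  {"jaw": 0.0854, "tx": 0, "ty": 0, "tz": -0.04, "ax": 0, "ay": 0, "az": 0},
  {"jaw": 0.0854, "tx": 0, "ty": 0, "tz": -0.045, "ax": 0, "ay": 0, "az": 0},
  {"jaw": 0.0854, "tx": 0, "ty": -0.04, "tz": -0.04, "ax": 0, "ay": 0, "az": 0},
  {"jaw": 0.0854, "tx": 0, "ty": -0.055, "tz": 0, "ax": 0, "ay": 0, "az": 0},
  {"jaw": 0.0854, "tx": 0, "ty": -0.055, "tz": 0, "ax": 0, "ay": 0, "az": 0},
])

```text
time_s: 29.05
ee_pos: [0.6145, -0.1731, 0.3819]
tool_rot: [0.002, -0.065, 0.998, -0.0]
contact_force: [1.3, 0.5, 0.4]
grip_width: 1.005
grasp_force: 0.0
```

```bash
cat > e.py <<'E'
from fit import *
np.set_printoptions(suppress=True,precision=4)
st()
im={c:read_camera(c) for c in('side','top')}
for t in('pack_b_grip','pack_b_nose','catch_top','pack_a_grip'):
  for c in im: print(t,c,[(np.round(r['point'],1).tolist(),round(r['p'],2)) for r in place_of(c,t)])
print('home px',[np.round(proj(c,[*dk(-.001),.0735]),1) for c in im],'tray px',[np.round(proj(c,[.5237,.2928,.0495]),1) for c in im])
cv2.imwrite('pics/end.png',np.hstack([cv2.resize(im['side'][150:350,210:410],(400,400)),cv2.resize(im['top'][130:280,180:330],(400,400))])[:,:,::-1])
E
python3 e.py
```

```text
29.05 [ 0.6145 -0.1731  0.3819] [[-0.992, -0.129, 0.003], [-0.129, 0.992, 0.0], [-0.003, -0.0, -1.0]] [1.3 0.5 0.4] 1.005 0.0 [-0.22  0.35  0.54  1.55 -0.18  1.29  2.05]
pack_b_grip side [([298.1, 179.1], 0.96), ([305.0, 138.9], 0.82), ([308.0, 205.1], 0.74), ([367.5, 155.5], 0.56)]
pack_b_grip top [([398.8, 181.7], 0.8), ([303.3, 197.5], 0.69), ([418.4, 260.4], 0.6)]
pack_b_nose side [([383.6, 156.6], 0.94), ([304.0, 134.9], 0.83), ([290.5, 184.9], 0.7), ([295.2, 150.3], 0.65), ([297.7, 204.4], 0.64)]
pack_b_nose top [([455.2, 177.5], 0.93), ([300.1, 181.0], 0.63), ([407.2, 179.8], 0.63), ([407.5, 273.5], 0.62)]
catch_top side [([280.9, 207.5], 0.69)]
catch_top top [([300.3, 168.5], 0.44)]
pack_a_grip side [([329.8, 295.2], 0.87)]
pack_a_grip top [([198.5, 220.6], 0.78), ([302.0, 183.3], 0.4)]
home px [array([309. , 202.5]), array([301.4, 196.3])] tray px [array([329.6, 293.7]), array([198. , 216.9])]
```

View pics/end.png

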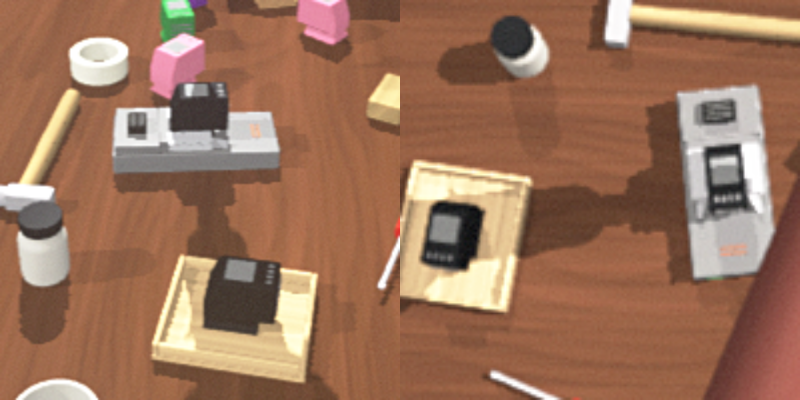

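Both packs sit as wanted: pack B is home in the dock with the pad up (left crop 200,105), and pack A is upright in the tray (left crop 240,295). Handing in.

```bash
python3 -c "
from rig import *
print(job_done())"
```

```text
the job is handed in; nothing more can be done
None
```

I handed the job in at about 29 s: pack A stands upright in the tray, and pack B is home in the dock, where it held against a light pull-back and stayed put after release. The jar and tape roll weren't touched, and no verdict came back.

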